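Locate a bar against the rail and end stop of a jig

TASK

Locate the aluminium bar in the blue jig by pushing it along the plate: push its left end up until it bears on the left brass pad of the rail, then its right end until it bears on the right pad, pressing each home firmly but gently (about 10 newtons for half a second, and never push the bar with as much as 25). Then push the bar endwise along the rail until it bears with the same gentle press on the end stop, and leave it lying flush on both pads and the stop, with the other things undisturbed.

Things in the scene. Friction and masses are not known exactly. Their poses are not given: they have to be found in the camera images.
- jig: blue base plate 240 x 440 x 10 mm, fixed; place and turn vary. Origin: centre of its underside; x across it to the rail (away from the robot), y to the robot's left, z up. A steel rail 232 x 30 x 30 mm lies along y, clamped in slots at an unknown setting (it does not move): the faces of its two brass pads (8 mm proud, 18 mm wide, 4.5 to 26.5 mm above the plate, at y +100 and -100 mm) are at x +48 to +72 mm
- end_stop: steel block with a brass nose (40 mm wide, 18 mm high) at the right end of the jig, fixed to it. Origin: on the plate under the middle of the nose's bearing face, at jig x = +45, y = -165 mm; the face looks to jig +y (left), at the bar's right end
- bar: loose aluminium box section, black end caps, solid, 30 (x) x 320 (y) x 25 mm (z), 0.25 to 0.5 kg, lying skewed up to 0.2 rad on the plate before the rail; slides with 1 to 5 N of friction (more if also pressed down); pushing one end can draw the other back a little. Origin: centre of its underside; x to its back face (for the pads), y to its left end. In place it is parallel to the jig, at jig y -5 mm, its back face on the pads
- bar_back_left (a point): point on the bar's back face that belongs on the left pad: bar x = +15, y = +105 mm, 12.5 mm above its underside
- bar_back_right (a point): point on the bar's back face that belongs on the right pad: bar x = +15, y = -95 mm, 12.5 mm above its underside
- bar_right_end (a point): middle of the bar's right end face: bar y = -160 mm, 12.5 mm above its underside
- bar_left_end (a point): middle of the bar's left end face (the one to push for the end stop): bar y = +160 mm, 12.5 mm above its underside
- thread_lock: bystander: small red bottle, 33 mm across, 88 mm high, standing to the right of the jig. Origin: centre of its underside
- insert_tray: bystander: small black tray of brass inserts, 62 x 90 x 22 mm, to the left of the jig. Origin: centre of its underside
- silicone_oil: bystander: white bottle with an orange cap, 38 mm across, 105 mm high, standing to the left of the jig. Origin: centre of its underside

How it is judged:
By the outcome, as a careful person would: the job done as asked, in the order asked, and still so for the second after the job is handed in, with the robot touching nothing.
It also fails if it takes over 72 s, if anything falls off the work surface, if the arm or the gripper's body presses on something with over 40 N, if the wrist force passes 120 N, or if a joint passes its speed limit or range.

ROBOT

A 6-joint arm with a two-finger parallel gripper is mounted at the origin on a cart in front of the work surface, level with it; the furniture and walls round the work are solid. World frame = base frame: x ahead of the robot, y to its left, z up, the work surface at z = 0. Lengths are in mm, angles in rad, forces in N, time in s.
With the tool pointing down it reaches from about 300 to 950 mm from the base axis. Payload 3.1 kg.
Tool frame: the origin (TCP) lies at the very end of the fingers, on their centre line; the grasp point (between the pads) lies arm.grip_depth behind it (arm.grip_depth is the distance from the TCP to the grasp point, in mm); z points along the fingers, y is the direction in which the jaws open and shut (so a half turn about z gives the same grasp; the last joint's range is limited). The gripper opens to 85 mm and grips with 20 to 120 N. Pads are 22 mm wide; open, the fingers measure 114 mm over their backs; the gripper's body (76 mm by 85 mm) begins 54 mm behind the grasp point. The pads swing forward as they close: fully open they stand 13 mm farther back than shut.
Start: joints at [1.124, 0.308, 1.634, -0, 1.2, -0.07], TCP at [229.992, 581.15, 231.272] pointing down, gripper open.
Joint ranges: [-3.06, 3.06], [-0.79, 1.96], [0.05, 2.63], [-1.19, 4.34], [0.05, 2.64], [-2.94, 2.94]. Speed limits (rad/s): [2.79, 2.79, 3.14, 3.14, 3.14, 3.14].

INTERFACE

Orientations are given as a unit quaternion [x, y, z, w].
In Python, from workcell import arm gives the robot as it stands.
- The arm moves only by the tool move_arm, never from a script. Its argument "commands" is a list of rows, each an object with "dp": the shift along the world's x, y, z in mm, a list of three; "delta_rot": the turn, a rotation vector about the world's x, y, z in rad, a list of three. In form: [{"dp": [tx, ty, tz], "delta_rot": [ax, ay, az]}, ...]. A call has 1 to 20 rows; each row is the pose to reach, as a shift and turn from the pose measured when the call began; what a row does not reach only later rows make up. A row lasts 1/12 s, in which the tool goes at most 41.7 mm and 7.16 degrees, less where a joint would pass 70% of its speed; a pose out of reach is approached as far as the arm can. A call with a gripper value outside its range is refused whole. "gripper" is the opening, from 0 (shut) to 1 (fully open), set as the call begins (left out, the last holds). The fingers move at their own pace and stop on an object; "newtons" is the grip in N (left out, the last holds). Time passes only in rows, so rows that repeat a pose let the fingers close. It gives the time, the measured TCP pose, the force and the opening at its end, in the units of the state.
- arm.get_obs(): the state, without advancing time (a new reading comes with each control period).
- arm.camera(name): name is "scene" or "top" or "wrist"; returns a dict with "image" (384x512x3 uint8, red, green, blue), "z_map" (384x512 float32, mm along the optical axis (not along the pixel's ray), 0 where there is no reading), "intrinsics" (3x3 intrinsics, pixels), "dist_coeffs" ([k1, k2, p1, p2, k3] as OpenCV has them; the pictures are not rectified), "R" (3x3) and "t" (3): a world point X has camera coordinates R X + t. Camera axes: x right, y down, z forward; pixel columns grow to the right and rows downward; lengths in mm; the calibration is good to about 2 mm. A picture is of the moment at which its call begins.
- arm.sign_off(): hands the job in, once; it reports no verdict.
The state is a dict: "t": time; "q": joint angles; "joint_vel": joint speeds; "joint_torque": joint torques, N m; "ee_pos": TCP position; "tcp_rot": TCP orientation; "wrist_force": force on the tool from outside, world axes, zero at the start; "moment": the same for the moment, N m; "width": finger opening in mm.
Only numpy, scipy, OpenCV 4.12 (cv2) and the standard library are available. Lean on these libraries where they do the work, as an engineer would, in place of code of your own. Each camera call takes 0.05 s, during which the arm holds its last target. There are 200 camera calls.

## Working session

There is one attempt and no reset: what is moved stays moved. The work goes in short steps, Python scripts to look and compute and a tool call to move; the robot and the scene stay as the last step left them, time stands still between calls to the robot, and variables do not carry over. Pictures are saved under pics/ and viewed, about 8 in all and at most 12, crops included, and the job is handed in when it is done.

Besides the shell and the picture viewer there is one more tool, called by a JSON object that holds its "op" and its "data". move_arm: Moves the arm, as the interface text tells. Its arguments: {"type":"object","properties":{"commands":{"type":"array"},"gripper":{"type":"number"},"newtons":{"type":"number"}},"required":["commands"]}

```bash
mkdir -p pics; ls; cat > h.py <<'E'
import numpy as np, cv2
from workcell import arm
def world(c):
    """world XYZ per pixel from z_map"""
    h,w=c["z_map"].shape
    u,v=np.meshgrid(np.arange(w),np.arange(h))
    p=np.stack([u,v],-1).reshape(-1,1,2).astype(np.float64)
    n=cv2.undistortPoints(p,np.array(c["intrinsics"]),np.array(c["dist_coeffs"])).reshape(h,w,2)
    z=c["z_map"][...,None]
    X=np.concatenate([n*z,z],-1)
    return (X-np.array(c["t"]))@np.array(c["R"])
def proj(c,X):
    R=np.array(c["R"]);r,_=cv2.Rodrigues(R)
    return cv2.projectPoints(np.array(X,float).reshape(-1,1,3),r,np.array(c["t"],float),np.array(c["intrinsics"]),np.array(c["dist_coeffs"]))[0].reshape(-1,2)
def save(c,n): cv2.imwrite("pics/"+n,c["image"][...,::-1])
E
python3 - <<'E'
from h import *
print(arm.get_obs(), arm.grip_depth)
for n in ("top","scene"):
    c=arm.camera(n); save(c,n+"0.png"); np.savez(n+"0.npz",**c)
    print(n,np.array(c["t"]),-np.array(c["R"]).T@np.array(c["t"]),c["intrinsics"][0])
a=cv2.imread("pics/top0.png");b=cv2.imread("pics/scene0.png")
E
```

```text
pics
{'t': 0.0, 'q': array([ 1.12427034e+00,  3.09022691e-01,  1.63519556e+00, -2.17583422e-05,
        1.19971292e+00, -6.97412157e-02]), 'joint_vel': array([ 0.00226138, -0.00132368,  0.0005423 , -0.00076582,  0.00042794,
        0.00021985]), 'joint_torque': array([-6.67771055e-04, -4.15241182e+01, -2.76668090e+01, -7.12832980e-05,
        1.01213882e-02, -1.31915402e-05]), 'ee_pos': array([229.6531597 , 580.38372759, 230.03178665]), 'tcp_rot': array([ 1.87275953e-01,  9.82306648e-01, -1.13310231e-03, -2.88684938e-04]), 'wrist_force': array([0.36053628, 0.1887099 , 0.29774094]), 'moment': array([ 0.01114129,  0.04152072, -0.01097545]), 'width': 85.47689774283242} 18.700000000000003
top [  10.01086087  529.17730294 1345.16755604] [ 446.67824481   -4.48160821 1374.79563933] [462.31964744   0.         256.73849207]
scene [-424.62112841  263.52626514 1047.86713137] [ -52.27174205 -721.22105172  908.23046616] [468.97053686   0.         258.41877648]
```

View pics/top0.png

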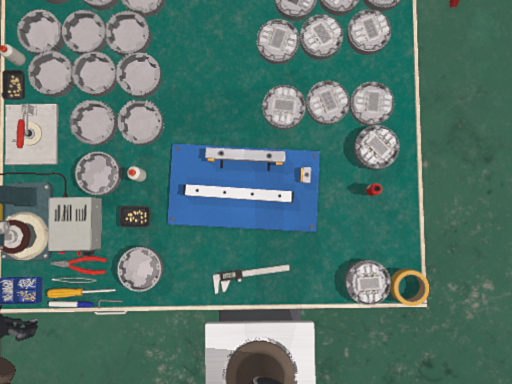

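View pics/scene0.png

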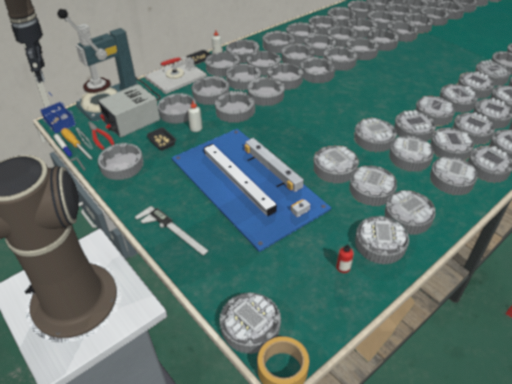

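The top view shows the blue jig at about (168–320, 145–230), with the bar running from (185,190) to (292,197). The rail is at (205–285, 155), the stop at (306,174) and the red bottle at (375,189). The white bottle (136,172) and tray (135,215) stand left of the jig. Next I measure these from both views.

```bash
python3 - <<'E'
from h import *
def rect(P):
    (cx,cy),(w,h),a=cv2.minAreaRect(P.astype(np.float32)); return np.round([cx,cy,w,h,a],1)
for n in ("top","scene"):
    c=dict(np.load(n+"0.npz")); W=world(c); I=c["image"].astype(int); H=cv2.cvtColor(c["image"],cv2.COLOR_RGB2HSV)
    blue=(H[...,0]>100)&(H[...,0]<125)&(H[...,1]>150)&(c["z_map"]>0)&(W[...,0]>250)&(W[...,0]<720)&(abs(W[...,1])<330)
    k,l,s,_=cv2.connectedComponentsWithStats(blue.astype(np.uint8)); b=l==1+np.argmax(s[1:,4])
    P=W[b]; r=rect(P[:,:2]); print(n,"plate",r,"z",np.median(P[:,2]))
    hull=cv2.fillConvexPoly(np.zeros(b.shape,np.uint8),cv2.convexHull(np.argwhere(b)[:,::-1].astype(np.int32)),1)>0
    up=hull&(W[...,2]>22)&(c["z_map"]>0)
    k,l,s,_=cv2.connectedComponentsWithStats(up.astype(np.uint8))
    for i in range(1,k):
        if s[i,4]>20:
            P=W[l==i]; z=np.percentile(P[:,2],70); T=P[P[:,2]>z-4]; print("  blob",s[i],"ztop",z.round(1),rect(T[:,:2]),"T")
# two-view height check: bar screw ends picked by eye later
c=dict(np.load("top0.npz")); a=c["image"][135:240,155:335]; b=dict(np.load("scene0.npz"))["image"][120:250,160:340]
o=np.vstack([cv2.resize(a,None,fx=3.3,fy=2.8,interpolation=3)[:, :594],cv2.resize(b,(594,300),interpolation=3)])[:600]
cv2.imwrite("pics/crop1.png",o[...,::-1])
W=world(c)
for nm,(u0,u1,v0,v1) in dict(oil=(122,150,160,185),tray=(115,155,203,230),tl=(362,388,180,200)).items():
    P=W[v0:v1,u0:u1].reshape(-1,3); P=P[P[:,2]>12]; print(nm,P.min(0).round(),P.max(0).round())
E
```

```text
top plate [547.5  40.8 442.2 240.9  86.1] z 10.373247741951097
  blob [205 147  80  18 907] ztop 41.9 [638.4  35.8 230.3  38.2  86.4] T
  blob [300 167  11  15 145] ztop 34.1 [ 581.8 -139.9   27.4   42.9   84. ] T
  blob [ 183  184  110   18 1161] ztop 37.0 [530.7  57.4 318.   30.   85.4] T
scene plate [550.5  44.6 457.5 250.2  86.1] z 9.598923279015615
  blob [245 140  58  49 656] ztop 39.8 [632.1  34.3 236.2  30.   86. ] T
  blob [ 204  144   73   70 1061] ztop 35.2 [528.6  54.9 324.3  33.5  85.5] T
  blob [291 199  19  15 169] ztop 32.9 [ 578.4 -142.6   30.5   44.2   83.8] T
oil [447.  -4.  12.] [ 608.  368. 1375.]
tray [435.  -4.  12.] [ 499.  407. 1375.]
tl [ 447. -352.   12.] [ 550.   -4. 1375.]
```

View pics/crop1.png

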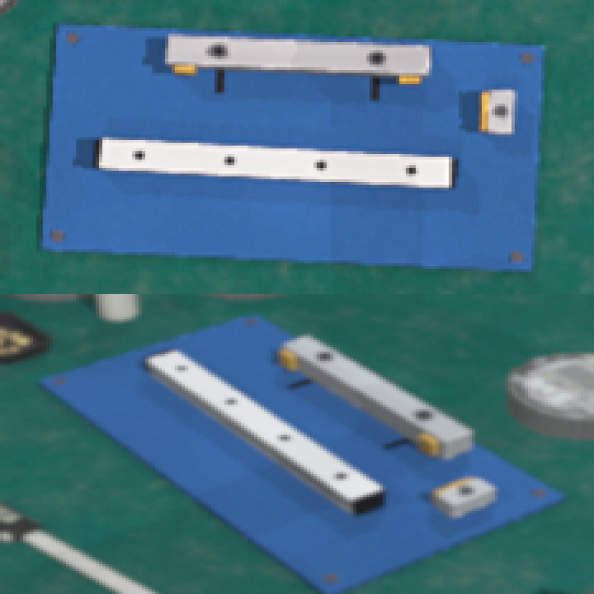

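The crop confirms the layout: the pads face the bar, the bar is nearly parallel to the rail about 65 mm short of it, and the stop is at the right. Jig yaw is about −3.9°, with its centre near (548, 42). I'll move to hover in front of the bar with the jaws half shut.

{"op": "move_arm", "data": {"commands": [{"dp": [244,-520,0],"delta_rot": [0,0,0.27]},{"dp": [244,-520,0],"delta_rot": [0,0,0.27]},{"dp": [244,-520,0],"delta_rot": [0,0,0.27]},{"dp": [244,-520,0],"delta_rot": [0,0,0.27]},{"dp": [244,-520,0],"delta_rot": [0,0,0.27]},{"dp": [244,-520,0],"delta_rot": [0,0,0.27]},{"dp": [244,-520,0],"delta_rot": [0,0,0.27]},{"dp": [244,-520,0],"delta_rot": [0,0,0.27]},{"dp": [244,-520,0],"delta_rot": [0,0,0.27]},{"dp": [244,-520,0],"delta_rot": [0,0,0.27]},{"dp": [244,-520,0],"delta_rot": [0,0,0.27]},{"dp": [244,-520,0],"delta_rot": [0,0,0.27]},{"dp": [244,-520,0],"delta_rot": [0,0,0.27]},{"dp": [244,-520,0],"delta_rot": [0,0,0.27]},{"dp": [244,-520,0],"delta_rot": [0,0,0.27]},{"dp": [244,-520,0],"delta_rot": [0,0,0.27]},{"dp": [244,-520,0],"delta_rot": [0,0,0.27]},{"dp": [244,-520,0],"delta_rot": [0,0,0.27]}], "gripper": 0.5}}

```text
t: 1.6
ee_pos: [472.8, 61.5, 229.7]
tcp_rot: [0.053, 0.999, -0.001, -0.001]
wrist_force: [-0.0, -0.3, -0.0]
width: 42.5
```

```bash
python3 - <<'E'
from h import *
c=arm.camera("wrist"); save(c,"w1.png"); o=arm.get_obs(); print(o["ee_pos"],o["tcp_rot"],o["wrist_force"],o["q"],o["width"])
C=-np.array(c["R"]).T@np.array(c["t"]); print("cam",C,np.array(c["R"]).T[:,2])
W=world(c); print(W[192,256],W[100,256])
E
```

```text
[472.87746764  61.68326683 229.84156234] [ 5.24135992e-02  9.98624885e-01 -8.98793518e-04 -5.87659029e-04] [-0.32732147 -0.38742067  0.25390054] [ 3.94896430e-02  2.08759006e-02  1.97195936e+00 -1.84279299e-03
  1.15009340e+00 -1.42567764e+00] 42.57887332868456
cam [399.57804149  69.28004539 373.11024589] [ 0.28703938 -0.03148304 -0.95740128]
[513.8351899   51.9720663   10.27578037] [405.41621415  63.68128547   2.3020869 ]
```

View pics/w1.png

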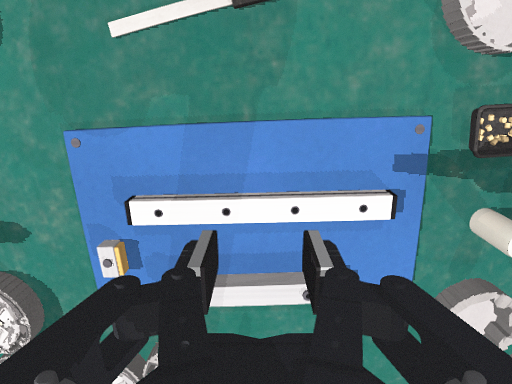

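The wrist view looks back towards the robot. The bar runs from (128,210) to (395,205), the stop's brass nose is at (120,260), and the rail sits behind the fingers at row 290. I'll refine the bar and plate poses from this view, then descend.

```bash
cat >> h.py <<'E'
def rect(P):
    (cx,cy),(w,h),a=cv2.minAreaRect(P.astype(np.float32))
    if w<h: w,h,a=h,w,a+90
    return np.round([cx,cy,w,h,(a+90)%180-90],2)
def blobs(c,lo,hi,box,minn=60):
    """top-face rectangles of blobs with height between lo and hi inside world box x0,x1,y0,y1"""
    W=world(c); m=(W[...,2]>lo)&(W[...,2]<hi)&(W[...,0]>box[0])&(W[...,0]<box[1])&(W[...,1]>box[2])&(W[...,1]<box[3])&(c["z_map"]>0)
    k,l,s,_=cv2.connectedComponentsWithStats(m.astype(np.uint8))
    for i in range(1,k):
        if s[i,4]>minn: print(" blob px",s[i],"z",np.median(W[l==i][:,2]).round(1),rect(W[l==i][:,:2]))
E
python3 - <<'E'
from h import *
c=arm.camera("wrist"); blobs(c,30,38,(400,720,-250,330))
W=world(c);H=cv2.cvtColor(c["image"],cv2.COLOR_RGB2HSV)
b=(H[...,0]>100)&(H[...,0]<125)&(H[...,1]>150)&(W[...,2]<14)&(W[...,2]>7)
print("plate",rect(W[b][:,:2]),np.median(W[b][:,2]))
E
```

```text
blob px [ 124  194  273   31 6769] z 35.8 [528.97  55.77 319.27  30.84  85.47]
 blob px [ 97 245  27  33 654] z 33.0 [ 579.88 -141.18   45.13   27.94   -4.75]
 blob px [215 279  91   8 340] z 34.1 [626.34  44.85 114.69   2.88  86.33]
 blob px [447 292  30  20 174] z 35.6 [687.75 311.42  39.89   8.13 -58.66]
plate [539.41  40.6  439.89 224.82  86.21] 10.750140614328204
```

{"op": "move_arm", "data": {"commands": [{"dp": [0,0,-40],"delta_rot": [0,0,0]},{"dp": [0,0,-80],"delta_rot": [0,0,0]},{"dp": [0,0,-120],"delta_rot": [0,0,0]},{"dp": [0,0,-160],"delta_rot": [0,0,0]},{"dp": [0,0,-195],"delta_rot": [0,0,0]},{"dp": [0,0,-208],"delta_rot": [0,0,0]},{"dp": [0,0,-213],"delta_rot": [0,0,0]},{"dp": [0,0,-213],"delta_rot": [0,0,0]},{"dp": [5,0,-213],"delta_rot": [0,0,0]},{"dp": [10,-1,-213],"delta_rot": [0,0,0]},{"dp": [15,-1,-213],"delta_rot": [0,0,0]},{"dp": [18,-1,-213],"delta_rot": [0,0,0]},{"dp": [20,-1,-213],"delta_rot": [0,0,0]}]}}

```text
t: 2.78
ee_pos: [495.0, 60.7, 18.2]
tcp_rot: [0.052, 0.999, -0.001, 0.001]
wrist_force: [-0.5, -0.6, 0.0]
width: 42.5
```

{"op": "move_arm", "data": {"commands": [{"dp": [3,0,0],"delta_rot": [0,0,0]},{"dp": [6,0,0],"delta_rot": [0,0,0]},{"dp": [9,-1,0],"delta_rot": [0,0,0]},{"dp": [12,-1,0],"delta_rot": [0,0,0]},{"dp": [15,-1,0],"delta_rot": [0,0,0]},{"dp": [18,-1,0],"delta_rot": [0,0,0]},{"dp": [21,-1,0],"delta_rot": [0,0,0]},{"dp": [24,-2,0],"delta_rot": [0,0,0]},{"dp": [27,-2,0],"delta_rot": [0,0,0]},{"dp": [30,-2,0],"delta_rot": [0,0,0]}]}}

```text
t: 3.62
ee_pos: [525.3, 58.6, 18.0]
tcp_rot: [0.052, 0.999, -0.001, 0.001]
wrist_force: [-1.3, -0.0, -1.4]
width: 42.5
```

```bash
python3 - <<'E'
from h import *
c=arm.camera("top"); blobs(c,28,39,(400,720,-250,290),30); save(c,"top1.png")
o=arm.get_obs(); print(o["wrist_force"])
E
```

```text
blob px [205 151  10  10  32] z 37.0 [640.38 137.58  31.38  18.36  17.17]
 blob px [275 151  10  14  54] z 37.0 [631.56 -66.2   38.89  23.9  -10.37]
 blob px [300 167  11  15 130] z 32.6 [ 581.83 -139.76   42.67   26.99   -6.31]
 blob px [184 175  18  12 154] z 35.1 [566.97 189.22  49.53  30.26  83.86]
 blob px [259 182  35  13 328] z 35.3 [540.99 -53.5  100.03  30.38  84.68]
[-0.18363185  0.1551601  -0.51711651]
```

{"op": "move_arm", "data": {"commands": [{"dp": [3,0,0],"delta_rot": [0,0,0]},{"dp": [6,0,0],"delta_rot": [0,0,0]},{"dp": [9,-1,0],"delta_rot": [0,0,0]},{"dp": [12,-1,0],"delta_rot": [0,0,0]},{"dp": [15,-1,0],"delta_rot": [0,0,0]},{"dp": [18,-1,0],"delta_rot": [0,0,0]},{"dp": [21,-1,0],"delta_rot": [0,0,0]},{"dp": [24,-2,0],"delta_rot": [0,0,0]},{"dp": [27,-2,0],"delta_rot": [0,0,0]},{"dp": [29,-2,0],"delta_rot": [0,0,0]}]}}

```text
t: 4.5
ee_pos: [555.9, 56.5, 18.3]
tcp_rot: [0.052, 0.999, -0.001, 0.002]
wrist_force: [-2.7, -0.8, -0.7]
width: 42.8
```

```bash
python3 - <<'E'
from h import *
c=arm.camera("top"); blobs(c,28,39,(400,720,-250,290),30); save(c,"top2.png")
cv2.imwrite("pics/top2c.png",cv2.resize(c["image"][135:240,155:335],None,fx=4,fy=4,interpolation=3)[...,::-1])
o=arm.get_obs(); print(o["wrist_force"])
E
```

```text
blob px [184 165  18  12 154] z 35.1 [597.4  186.71  49.97  30.5   83.17]
 blob px [300 167  11  15 132] z 32.2 [ 581.85 -139.66   42.86   27.09   -5.99]
 blob px [260 172  35  13 314] z 34.8 [571.28 -56.65  99.61  30.02  84.28]
[ 0.54522097 -0.34014307 -0.97997041]
```

View pics/top2c.png

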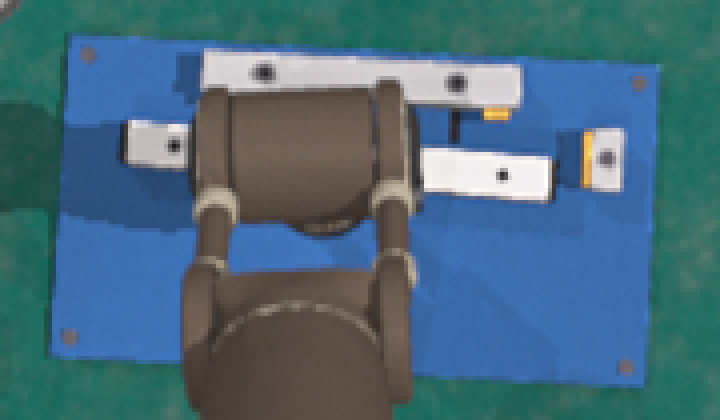

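{"op": "move_arm", "data": {"commands": [{"dp": [-8,0,0],"delta_rot": [0,0,0]},{"dp": [-20,0,0],"delta_rot": [0,0,0.02]},{"dp": [-20,20,-1],"delta_rot": [0,0,0.04]},{"dp": [-18,50,-1],"delta_rot": [0,0,0.04]},{"dp": [-15,75,-1],"delta_rot": [0,0,0.04]},{"dp": [-12,85,-1],"delta_rot": [0,0,0.04]},{"dp": [-10,86,-1],"delta_rot": [0,0,0.04]},{"dp": [-8,86,-1],"delta_rot": [0,0,0.04]},{"dp": [-6,86,-1],"delta_rot": [0,0,0.04]},{"dp": [-4,86,-1],"delta_rot": [0,0,0.04]},{"dp": [-2,86,-1],"delta_rot": [0,0,0.04]}], "gripper": 0}}

```text
t: 5.47
ee_pos: [554.5, 141.4, 17.3]
tcp_rot: [0.033, 0.999, -0.001, 0.002]
wrist_force: [0.0, -0.6, -0.1]
width: 0.1
```

{"op": "move_arm", "data": {"commands": [{"dp": [4,0,0],"delta_rot": [0,0,0]},{"dp": [8,0,0],"delta_rot": [0,0,0]},{"dp": [10,-1,0],"delta_rot": [0,0,0]},{"dp": [12,-1,0],"delta_rot": [0,0,0]},{"dp": [14,-1,0],"delta_rot": [0,0,0]},{"dp": [16,-1,0],"delta_rot": [0,0,0]},{"dp": [18,-1,0],"delta_rot": [0,0,0]},{"dp": [20,-1,0],"delta_rot": [0,0,0]}]}}

```text
t: 6.13
ee_pos: [574.5, 140.4, 17.1]
tcp_rot: [0.033, 0.999, -0.001, 0.002]
wrist_force: [-1.3, 0.3, -0.5]
width: -0.3
```

```bash
python3 - <<'E'
from h import *
c=arm.camera("top"); blobs(c,28,39,(400,720,-250,290),30)
c=arm.camera("wrist"); blobs(c,28,39,(400,720,-250,290),30); save(c,"w2.png")
o=arm.get_obs(); print(o["wrist_force"],o["ee_pos"])
E
```

```text
blob px [223 165  71  20 652] z 35.1 [580.81  -2.6  206.89  31.09  81.47]
 blob px [300 167  11  15 131] z 32.4 [ 581.8  -139.39   43.35   27.64   -7.6 ]
 blob px [230 234  61  21 658] z 33.8 [566.26 140.85  27.37   5.9   85.28]
 blob px [   0  250  222   69 8224] z 35.5 [589.34  61.98 114.55  31.5   81.21]
 blob px [360 282  49  24 532] z 34.0 [595.77 201.15  24.01   7.34  62.46]
 blob px [254 312  13  27 252] z 35.6 [613.45 138.13  23.06   6.39  -4.83]
 blob px [156 316  17  11  90] z 35.7 [606.77  91.38   9.79   4.57 -55.85]
 blob px [347 316  24  23 198] z 35.8 [615.4  187.96  18.2    4.74  49.4 ]
 blob px [  0 336  46  19 515] z 32.8 [623.08   1.12  28.99   3.25  86.21]
[-1.09584363 -0.36672526 -0.22846501] [575.08651713 140.52471787  17.26801993]
```

View pics/w2.png

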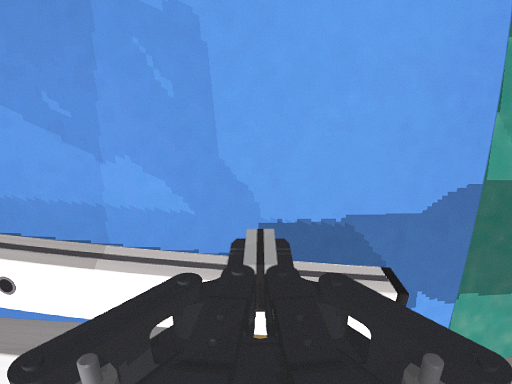

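The bar now lies at about 81°. The left pad is just visible at (260,337), a few millimetres ahead of the bar. I'll creep forward.

{"op": "move_arm", "data": {"commands": [{"dp": [0.5,0,0],"delta_rot": [0,0,0]},{"dp": [1,0,0],"delta_rot": [0,0,0]},{"dp": [1.5,0,0],"delta_rot": [0,0,0]},{"dp": [2,0,0],"delta_rot": [0,0,0]},{"dp": [2.5,0,0],"delta_rot": [0,0,0]},{"dp": [3,0,0],"delta_rot": [0,0,0]}]}}

```text
t: 6.73
ee_pos: [578.1, 140.5, 17.2]
tcp_rot: [0.033, 0.999, -0.001, 0.003]
wrist_force: [-2.5, 0.2, -0.6]
width: 0.2
```

```bash
python3 - <<'E'
from h import *
W=world(arm.camera("wrist"));o=arm.get_obs(); print(o["wrist_force"],o["ee_pos"])
E
```

```text
[-1.8336791   0.22519864 -0.88004564] [578.26216673 140.53812205  17.24268549]
```

{"op": "move_arm", "data": {"commands": [{"dp": [0.5,0,0],"delta_rot": [0,0,0]},{"dp": [1,0,0],"delta_rot": [0,0,0]},{"dp": [1.5,0,0],"delta_rot": [0,0,0]},{"dp": [2,0,0],"delta_rot": [0,0,0]}]}}

```text
t: 7.12
ee_pos: [580.3, 140.5, 17.3]
tcp_rot: [0.033, 0.999, -0.001, 0.003]
wrist_force: [-1.5, 0.3, -0.6]
width: 0.1
```

{"op": "move_arm", "data": {"commands": [{"dp": [0.5,0,0],"delta_rot": [0,0,0]},{"dp": [1,0,0],"delta_rot": [0,0,0]},{"dp": [1.5,0,0],"delta_rot": [0,0,0]}]}}

```text
t: 7.37
ee_pos: [581.9, 140.5, 17.3]
tcp_rot: [0.033, 0.999, -0.001, 0.003]
wrist_force: [-0.8, 0.1, 0.2]
width: -0.1
```

{"op": "move_arm", "data": {"commands": [{"dp": [0.5,0,0],"delta_rot": [0,0,0]},{"dp": [1,0,0],"delta_rot": [0,0,0]},{"dp": [1.5,0,0],"delta_rot": [0,0,0]}]}}

```text
t: 7.62
ee_pos: [582.2, 140.5, 17.2]
tcp_rot: [0.033, 0.999, -0.001, 0.002]
wrist_force: [-5.2, -0.0, 3.5]
width: -0.0
```

{"op": "move_arm", "data": {"commands": [{"dp": [0.5,0,0],"delta_rot": [0,0,0]},{"dp": [1,0,0],"delta_rot": [0,0,0]},{"dp": [1.5,0,0],"delta_rot": [0,0,0]}]}}

```text
t: 7.87
ee_pos: [582.3, 140.5, 17.0]
tcp_rot: [0.033, 0.999, -0.001, -0.0]
wrist_force: [-7.8, -0.2, 4.4]
width: 0.2
```

{"op": "move_arm", "data": {"commands": [{"dp": [1.6,0,0],"delta_rot": [0,0,0]},{"dp": [1.9,0,0],"delta_rot": [0,0,0]},{"dp": [2,0,0],"delta_rot": [0,0,0]},{"dp": [2,0,0],"delta_rot": [0,0,0]},{"dp": [2,0,0],"delta_rot": [0,0,0]}]}}

```text
t: 8.28
ee_pos: [582.2, 140.5, 16.9]
tcp_rot: [0.033, 0.999, -0.001, -0.002]
wrist_force: [-7.0, 0.1, 5.7]
width: -0.1
```

{"op": "move_arm", "data": {"commands": [{"dp": [2.5,0,0],"delta_rot": [0,0,0]},{"dp": [2.8,0,0],"delta_rot": [0,0,0]},{"dp": [2.8,0,0],"delta_rot": [0,0,0]},{"dp": [2.8,0,0],"delta_rot": [0,0,0]}]}}

```text
t: 8.62
ee_pos: [582.2, 140.5, 16.6]
tcp_rot: [0.033, 0.999, -0.002, -0.005]
wrist_force: [-8.5, -0.6, 6.7]
width: 0.3
```

{"op": "move_arm", "data": {"commands": [{"dp": [2.8,0,0.5],"delta_rot": [0,-0.004,0]},{"dp": [2.8,0,0.5],"delta_rot": [0,-0.008,0]},{"dp": [2.8,0,0.5],"delta_rot": [0,-0.01,0]},{"dp": [2.8,0,0.5],"delta_rot": [0,-0.01,0]}]}}

```text
t: 8.95
ee_pos: [582.3, 140.5, 16.6]
tcp_rot: [0.034, 0.999, -0.002, -0.003]
wrist_force: [-8.3, 0.9, 4.7]
width: -0.1
```

{"op": "move_arm", "data": {"commands": [{"dp": [3.2,0,0.5],"delta_rot": [0,-0.006,0]},{"dp": [3.6,0,0.5],"delta_rot": [0,-0.01,0]},{"dp": [3.6,0,0.5],"delta_rot": [0,-0.012,0]},{"dp": [3.6,0,0.5],"delta_rot": [0,-0.012,0]},{"dp": [3.6,0,0.5],"delta_rot": [0,-0.012,0]},{"dp": [3.6,0,0.5],"delta_rot": [0,-0.012,0]},{"dp": [3.6,0,0.5],"delta_rot": [0,-0.012,0]}]}}

```text
t: 9.53
ee_pos: [582.3, 140.5, 16.5]
tcp_rot: [0.034, 0.999, -0.002, -0.001]
wrist_force: [-9.9, 0.9, 7.0]
width: -0.1
```

{"op": "move_arm", "data": {"commands": [{"dp": [4.2,0,0.5],"delta_rot": [0,-0.004,0]},{"dp": [4.5,0,0.5],"delta_rot": [0,-0.008,0]},{"dp": [4.5,0,0.5],"delta_rot": [0,-0.01,0]},{"dp": [4.5,0,0.5],"delta_rot": [0,-0.01,0]},{"dp": [4.5,0,0.5],"delta_rot": [0,-0.01,0]},{"dp": [4.5,0,0.5],"delta_rot": [0,-0.01,0]},{"dp": [4.5,0,0.5],"delta_rot": [0,-0.01,0]},{"dp": [4.5,0,0.5],"delta_rot": [0,-0.01,0]}]}}

```text
t: 10.2
ee_pos: [582.4, 140.4, 16.3]
tcp_rot: [0.034, 0.999, -0.002, -0.001]
wrist_force: [-10.5, 0.9, 6.6]
width: -0.2
```

{"op": "move_arm", "data": {"commands": [{"dp": [-8,0,1],"delta_rot": [0,0,0]},{"dp": [-25,0,1],"delta_rot": [0,0,0]},{"dp": [-32,-30,1],"delta_rot": [0,0,0]},{"dp": [-38,-65,1],"delta_rot": [0,0,0]},{"dp": [-44,-100,1],"delta_rot": [0,0,0]},{"dp": [-50,-135,1],"delta_rot": [0,0,0]},{"dp": [-56,-170,1],"delta_rot": [0,0,0]},{"dp": [-58,-195,1],"delta_rot": [0,0,0]},{"dp": [-58,-196,1],"delta_rot": [0,0,0]},{"dp": [-58,-196,1],"delta_rot": [0,0,0]}]}}

```text
t: 11.03
ee_pos: [525.9, -57.3, 17.9]
tcp_rot: [0.035, 0.999, -0.003, 0.001]
wrist_force: [-0.2, 0.1, -0.5]
width: -0.0
```

```bash
python3 - <<'E'
from h import *
c=arm.camera("top"); blobs(c,28,39,(400,720,-250,290),30); save(c,"top3.png")
c=arm.camera("wrist"); blobs(c,28,39,(400,720,-250,290),150); save(c,"w3.png")
o=arm.get_obs(); print(o["wrist_force"],o["ee_pos"],o["tcp_rot"])
E
```

```text
blob px [226 149  16  11  54] z 37.6 [644.14  67.22  43.38  29.34  84.24]
 blob px [271 155  14  10  37] z 36.7 [623.45 -57.57  38.83  17.86  55.52]
 blob px [185 157  72  22 662] z 35.1 [609.29 106.63 207.65  41.01  79.27]
 blob px [301 167  10  11  51] z 32.2 [ 587.8  -140.78   29.8    27.     -2.14]
 blob px [230 233  61  22 651] z 34.0 [517.03 -55.66  27.24   6.05  85.39]
 blob px [254 312  13  27 274] z 35.6 [562.55 -58.6   14.19   6.09  -4.36]
 blob px [347 316  24  23 199] z 35.2 [567.85  -7.5   15.65   5.01  49.89]
 blob px [ 437  321   75   46 1394] z 35.3 [582.2   64.72  57.    19.57  55.69]
[ 0.29750522 -0.90787832 -0.26897162] [525.41431587 -55.33149809  17.61817321] [ 3.40024742e-02  9.99418891e-01 -2.38876905e-03  8.23491585e-05]
```

View pics/w3.png

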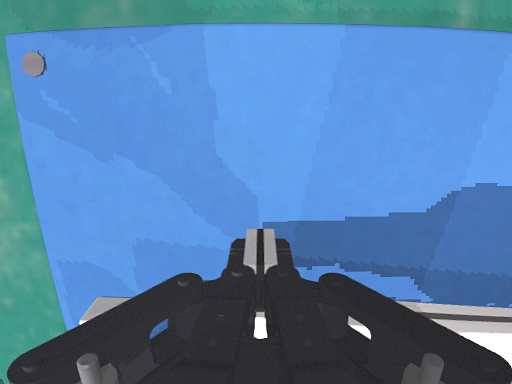

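{"op": "move_arm", "data": {"commands": [{"dp": [4,1,0],"delta_rot": [0,0,0]},{"dp": [8,2,0],"delta_rot": [0,0,0]},{"dp": [12,3,0],"delta_rot": [0,0,0]},{"dp": [14,3,0],"delta_rot": [0,0,0]},{"dp": [16,3,0],"delta_rot": [0,0,0]},{"dp": [18,3,0],"delta_rot": [0,0,0]},{"dp": [20,3,0],"delta_rot": [0,0,0]},{"dp": [22,3,0],"delta_rot": [0,0,0]},{"dp": [24,3,0],"delta_rot": [0,0,0]},{"dp": [26,2,0],"delta_rot": [0,0,0]},{"dp": [28,2,0],"delta_rot": [0,0,0]},{"dp": [30,2,0],"delta_rot": [0,0,0]},{"dp": [32,2,0],"delta_rot": [0,0,0]},{"dp": [34,2,0],"delta_rot": [0,0,0]},{"dp": [36,1,0],"delta_rot": [0,0,0]}]}}

```text
t: 12.38
ee_pos: [561.6, -54.2, 17.5]
tcp_rot: [0.034, 0.999, -0.002, 0.0]
wrist_force: [-1.2, 0.2, -0.7]
width: 0.1
```

{"op": "move_arm", "data": {"commands": [{"dp": [0.8,0,0],"delta_rot": [0,0,0]},{"dp": [1.6,0,0],"delta_rot": [0,0,0]},{"dp": [2.4,0,0],"delta_rot": [0,0,0]},{"dp": [3,0,0],"delta_rot": [0,0,0]}]}}

```text
t: 12.72
ee_pos: [564.6, -54.2, 17.6]
tcp_rot: [0.034, 0.999, -0.002, -0.0]
wrist_force: [-1.1, -0.3, 0.5]
width: -0.2
```

```bash
python3 - <<'E'
from h import *
c=arm.camera("top"); blobs(c,28,39,(400,720,-250,290),30); save(c,"top4.png")
o=arm.get_obs(); print(o["wrist_force"],o["ee_pos"],o["tcp_rot"])
E
```

```text
blob px [184 157  67  17 637] z 35.2 [613.57 115.8  194.57  41.06  84.35]
[-0.61098299 -1.19283993 -0.38725068] [564.77932172 -54.22504024  17.57723125] [ 3.40693144e-02  9.99416921e-01 -2.25163288e-03  1.72499101e-04]
```

{"op": "move_arm", "data": {"commands": [{"dp": [0.6,0,0],"delta_rot": [0,0,0]},{"dp": [1.2,0,0],"delta_rot": [0,0,0]},{"dp": [1.8,0,0],"delta_rot": [0,0,0]}]}}

```text
t: 13.02
ee_pos: [566.6, -54.2, 17.6]
tcp_rot: [0.034, 0.999, -0.002, 0.0]
wrist_force: [-1.5, -1.1, 0.4]
width: -0.0
```

{"op": "move_arm", "data": {"commands": [{"dp": [0.5,0,0],"delta_rot": [0,0,0]},{"dp": [1,0,0],"delta_rot": [0,0,0]},{"dp": [1.5,0,0],"delta_rot": [0,0,0]}]}}

```text
t: 13.27
ee_pos: [568.1, -54.2, 17.6]
tcp_rot: [0.034, 0.999, -0.002, 0.0]
wrist_force: [-1.5, -0.2, -0.8]
width: 0.1
```

{"op": "move_arm", "data": {"commands": [{"dp": [0.5,0,0],"delta_rot": [0,0,0]},{"dp": [1,0,0],"delta_rot": [0,0,0]},{"dp": [1.5,0,0],"delta_rot": [0,0,0]}]}}

```text
t: 13.52
ee_pos: [569.7, -54.2, 17.6]
tcp_rot: [0.034, 0.999, -0.002, 0.0]
wrist_force: [-0.7, -0.9, 0.1]
width: 0.2
```

{"op": "move_arm", "data": {"commands": [{"dp": [0.5,0,0],"delta_rot": [0,0,0]},{"dp": [1,0,0],"delta_rot": [0,0,0]},{"dp": [1.5,0,0],"delta_rot": [0,0,0]}]}}

```text
t: 13.77
ee_pos: [570.5, -54.1, 17.6]
tcp_rot: [0.034, 0.999, -0.002, -0.001]
wrist_force: [-3.7, -0.8, 3.0]
width: 0.3
```

{"op": "move_arm", "data": {"commands": [{"dp": [0.5,0,0],"delta_rot": [0,0,0]},{"dp": [1,0,0],"delta_rot": [0,0,0]},{"dp": [1.5,0,0],"delta_rot": [0,0,0]}]}}

```text
t: 14.02
ee_pos: [570.5, -54.0, 17.3]
tcp_rot: [0.034, 0.999, -0.002, -0.003]
wrist_force: [-6.4, -2.1, 3.7]
width: 0.3
```

{"op": "move_arm", "data": {"commands": [{"dp": [2,0,0.4],"delta_rot": [0,-0.003,0]},{"dp": [3,0,0.4],"delta_rot": [0,-0.006,0]},{"dp": [3.6,0,0.4],"delta_rot": [0,-0.008,0]},{"dp": [3.6,0,0.4],"delta_rot": [0,-0.008,0]},{"dp": [3.6,0,0.4],"delta_rot": [0,-0.008,0]}]}}

```text
t: 14.43
ee_pos: [570.5, -53.9, 17.1]
tcp_rot: [0.034, 0.999, -0.002, -0.002]
wrist_force: [-8.5, -1.6, 6.3]
width: 0.5
```

{"op": "move_arm", "data": {"commands": [{"dp": [4.2,0,0.5],"delta_rot": [0,-0.005,0]},{"dp": [4.5,0,0.5],"delta_rot": [0,-0.01,0]},{"dp": [4.5,0,0.5],"delta_rot": [0,-0.01,0]},{"dp": [4.5,0,0.5],"delta_rot": [0,-0.01,0]},{"dp": [4.5,0,0.5],"delta_rot": [0,-0.01,0]}]}}

```text
t: 14.85
ee_pos: [570.5, -53.6, 16.6]
tcp_rot: [0.034, 0.999, -0.001, -0.002]
wrist_force: [-10.4, -1.3, 7.6]
width: 0.3
```

{"op": "move_arm", "data": {"commands": [{"dp": [4.5,0,0.8],"delta_rot": [0,-0.005,0]},{"dp": [4.7,0,0.8],"delta_rot": [0,-0.01,0]},{"dp": [4.7,0,0.8],"delta_rot": [0,-0.01,0]},{"dp": [4.7,0,0.8],"delta_rot": [0,-0.01,0]},{"dp": [4.7,0,0.8],"delta_rot": [0,-0.01,0]},{"dp": [4.7,0,0.8],"delta_rot": [0,-0.01,0]},{"dp": [4.7,0,0.8],"delta_rot": [0,-0.01,0]},{"dp": [4.7,0,0.8],"delta_rot": [0,-0.01,0]}]}}

```text
t: 15.52
ee_pos: [570.6, -53.5, 16.5]
tcp_rot: [0.033, 0.999, -0.001, -0.002]
wrist_force: [-10.5, -1.8, 5.8]
width: -0.0
```

The right end bore at about 10.5 N. I'll retreat, lift, and check that both pads are flush.

{"op": "move_arm", "data": {"commands": [{"dp": [-8,0,1],"delta_rot": [0,0,0]},{"dp": [-30,0,1],"delta_rot": [0,0,0]},{"dp": [-55,10,20],"delta_rot": [0,0,0]},{"dp": [-75,35,50],"delta_rot": [0,0,0]},{"dp": [-80,60,80],"delta_rot": [0,0,0]},{"dp": [-80,85,110],"delta_rot": [0,0,0]},{"dp": [-80,105,140],"delta_rot": [0,0,0]},{"dp": [-80,105,170],"delta_rot": [0,0,0]},{"dp": [-80,105,180],"delta_rot": [0,0,0]},{"dp": [-80,105,180],"delta_rot": [0,0,0]}]}}

```text
t: 16.35
ee_pos: [494.2, 52.0, 200.4]
tcp_rot: [0.033, 0.999, -0.001, 0.003]
wrist_force: [0.3, -0.3, -1.2]
width: 0.1
```

```bash
python3 - <<'E'
from h import *
c=arm.camera("wrist"); blobs(c,28,39,(400,720,-250,290),100); save(c,"w4.png"); np.savez("w4.npz",**c)
t=arm.camera("top"); blobs(t,28,39,(400,720,-250,290),30)
print(proj(c,[[623,137,22],[610,-63,22]]),arm.get_obs()["ee_pos"])
E
```

```text
blob px [ 84 232  30  37 843] z 32.8 [ 580.39 -140.58   44.67   28.31   -4.74]
 blob px [ 126  247  105   35 2727] z 35.6 [600.62 -47.89 118.41  39.72  87.27]
 blob px [ 290  247  118   30 2927] z 35.7 [610.59 145.05 133.81  33.71  85.96]
 blob px [447 314  13  16 117] z 35.1 [711.36 286.83  19.64   7.47 -29.  ]
 blob px [250 150  18  11  43] z 37.7 [635.95  -2.4   49.69  21.85  70.56]
 blob px [ 184  156  110   19 1062] z 35.2 [610.99  53.7  319.33  43.46  86.59]
 blob px [300 167  11  15 125] z 32.7 [ 582.01 -139.63   43.11   27.17   -6.85]
[[338.54221266 266.29619358]
 [170.06697684 266.15672206]] [490.61521362  51.27496914 195.98652094]
```

View pics/w4.png

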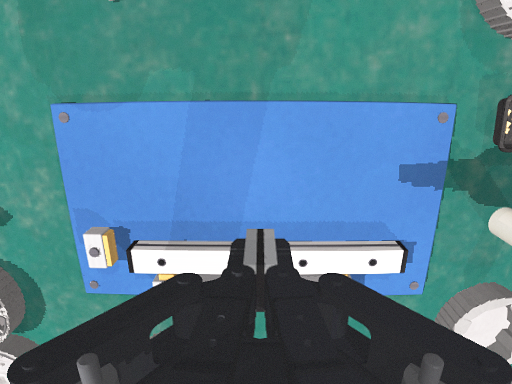

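The bar lies along the rail with brass showing behind it at (165,277) and (345,277). Its right end is at column 130, about 18 mm from the stop nose (110,247). Next I compare the bar and plate angles precisely.

```bash
python3 - <<'E'
from h import *
c=dict(np.load("w4.npz")); I=c["image"]; H=cv2.cvtColor(I,cv2.COLOR_RGB2HSV)
K=np.array(c["intrinsics"]);D=np.array(c["dist_coeffs"]);R=np.array(c["R"]);C=-R.T@np.array(c["t"])
g=cv2.GaussianBlur(cv2.cvtColor(I,cv2.COLOR_RGB2GRAY),(3,3),0).astype(float)
def edge(u0,u1,v0,v1,z,ch,sgn,skip=None):
    us=np.arange(u0,u1); P=[]
    for u in us:
        if skip and skip[0]<u<skip[1]: continue
        col=sgn*np.diff(ch[v0:v1,u]); k=int(np.argmax(col))
        d=0
        if 0<k<len(col)-1:
            a,b,e=col[k-1:k+2]; d=0.5*(a-e)/(a-2*b+e) if a-2*b+e else 0
        P.append([u,v0+k+.5+d])
    P=np.array(P); n=cv2.undistortPoints(P.reshape(-1,1,2),K,D).reshape(-1,2)
    r=np.c_[n,np.ones(len(n))]@R; X=C+r*((z-C[2])/r[:,2])[:,None]
    A=X[:,:2]
    for _ in range(3):
        p=np.polyfit(A[:,1],A[:,0],1); e=A[:,0]-np.polyval(p,A[:,1]); A=A[abs(e)<max(2*np.std(e),.3)]
    return p,np.std(e),len(A)
B=cv2.GaussianBlur(I,(3,3),0)[...,0].astype(float)
print("plate front",edge(70,440,95,112,10,cv2.GaussianBlur(I,(3,3),0)[...,2].astype(float),1))
print("bar front top",edge(142,395,238,252,35,B,1,(228,292)))
E
```

```text
plate front (array([6.68381178e-02, 4.24711262e+02]), np.float64(0.10084458662761091), 370)
bar front top (array([2.80217661e-02, 5.79171146e+02]), np.float64(1.568121172496692), 165)
```

```bash
python3 - <<'E'
from h import *
c=dict(np.load("w4.npz")); I=c["image"]
for u in (150,180,210,310,340,380): print(u,I[236:252,u,0], I[266:284,u,0],I[266:284,u,2])
E
```

```text
150 [ 79  79  79  77 108 176 180 183  83  64 170 187 184 190 255 255] [255 255 255 255 255 255 255 201  66  76  76  80  87  88  87  89  87  86] [255 255 255 255 255 255 255 238 199 201 201 205 217 226 226 226 224 222]
180 [ 78  74  76  73  95 145 162 166 112  53 123 157 163 158 227 255] [255 255 255 254 255 255 255 216  24  34  36  41  38  41  39  45  62  64] [254 254 254 254 254 255 255 209  28  40  42  48  41  42  42  49  68  70]
210 [ 79  80  72  76  84 136 172 170 135  56 104 154 173 172 202 255] [255 255 255 255 255 255 255 255 170 134 138 132 134 140  84  28  34  38] [255 254 254 254 254 255 255 255 163 132 134 133 130 137  85  32  37  43]
310 [ 83  85  84  83  77 136 189 189 154  83 111 164 181 179 201 255] [255 255 255 255 255 255 255 255 174 123 149 147 148 158 128  35  41  39] [255 255 255 255 255 255 255 255 170 122 145 146 146 156 128  36  45  45]
340 [ 83  81  81  79  91 159 187 188 139  79 111 165 187 188 200 255] [255 255 255 255 255 255 255 255  24  38  39  40  36  37  39  40  45  46] [255 255 255 255 255 255 255 255  29  40  46  47  41  43  41  46  50  51]
380 [ 82  81  81  82  77 186 178 183  90  67 145 189 189 189 227 255] [255 255 255 255 255 255 255 231  83  82  89  88  86  90  90  89  90  92] [255 255 255 255 255 255 255 247 217 219 222 220 220 227 227 226 227 229]
```

```bash
python3 - <<'E'
from h import *
c=dict(np.load("w4.npz")); I=c["image"]
K=np.array(c["intrinsics"]);D=np.array(c["dist_coeffs"]);R=np.array(c["R"]);C=-R.T@np.array(c["t"])
def line(P,z):
    n=cv2.undistortPoints(np.array(P,float).reshape(-1,1,2),K,D).reshape(-1,2)
    r=np.c_[n,np.ones(len(n))]@R; A=(C+r*((z-C[2])/r[:,2])[:,None])[:,:2]
    for _ in range(4):
        p=np.polyfit(A[:,1],A[:,0],1); e=A[:,0]-np.polyval(p,A[:,1]); A=A[abs(e)<=max(2*np.std(e),.2)]
    return p,np.std(e),len(A)
def cross(ch,u,v,th):  # first crossing downward
    s=ch[v:v+12,u].astype(float)-th; k=np.where(s[:-1]*s[1:]<=0)[0]
    return v+k[0]+s[k[0]]/(s[k[0]]-s[k[0]+1]) if len(k) else None
cols=[u for u in list(range(142,230))+list(range(295,395))]
for nm,v,th,z in (("front lower",236,115,10),("front top",247,220,35),("back top",266,225,35)):
    P=[(u,cross(I[...,0],u,v,th)) for u in cols]; P=[p for p in P if p[1]]
    print(nm,line(P,z))
E
```

```text
front lower (array([6.63595057e-02, 5.85881954e+02]), np.float64(0.14910208032091107), 174)
front top (array([6.82499173e-02, 5.85197885e+02]), np.float64(0.14296672397017893), 169)
back top (array([6.65539414e-02, 6.15098801e+02]), np.float64(0.4607767674296757), 138)
```

Bar slope is 0.066–0.068 against the plate's 0.067, so it is flush on both pads to within about 0.3 mm. Now I go to the left end.

{"op": "move_arm", "data": {"commands": [{"dp": [25,40,0],"delta_rot": [0,0,0]},{"dp": [50,79,0],"delta_rot": [0,0,0]},{"dp": [75,118,0],"delta_rot": [0,0,0]},{"dp": [100,157,0],"delta_rot": [0,0,0]},{"dp": [120,190,0],"delta_rot": [0,0,0]},{"dp": [126,198,-20],"delta_rot": [0,0,0]},{"dp": [126,198,-60],"delta_rot": [0,0,0]},{"dp": [126,198,-100],"delta_rot": [0,0,0]},{"dp": [126,198,-140],"delta_rot": [0,0,0]},{"dp": [126,198,-165],"delta_rot": [0,0,0]},{"dp": [126,198,-177],"delta_rot": [0,0,0]},{"dp": [126,198,-177],"delta_rot": [0,0,0]},{"dp": [126,198,-177],"delta_rot": [0,0,0]}]}}

```text
t: 17.53
ee_pos: [615.7, 248.3, 16.8]
tcp_rot: [0.034, 0.999, -0.002, -0.003]
wrist_force: [-0.8, 0.5, -0.0]
width: 0.3
```

```bash
python3 - <<'E'
from h import *
o=arm.get_obs(); print(o["wrist_force"],o["ee_pos"],o["tcp_rot"])
t=arm.camera("top"); blobs(t,28,39,(400,720,-250,290),30)
E
```

```text
[-0.8385845   0.46710644 -0.02110971] [615.71155973 248.32397627  16.82679831] [ 0.03395859  0.99941615 -0.00156168 -0.00342514]
 blob px [254 151  14  10  43] z 37.6 [637.4  -10.64  38.1   26.13  86.05]
 blob px [ 184  153  110   22 1057] z 35.3 [614.59  52.93 317.9   50.33  85.9 ]
 blob px [300 167  11  15 134] z 32.7 [ 581.93 -139.75   42.62   27.29   -6.03]
```

{"op": "move_arm", "data": {"commands": [{"dp": [0,-5,0.5],"delta_rot": [0,-0.006,0]},{"dp": [-0.5,-10,0.5],"delta_rot": [0,-0.006,0]},{"dp": [-0.8,-14,0.5],"delta_rot": [0,-0.006,0]},{"dp": [-1,-16,0.5],"delta_rot": [0,-0.006,0]},{"dp": [-1.1,-18,0.5],"delta_rot": [0,-0.006,0]},{"dp": [-1.2,-20,0.5],"delta_rot": [0,-0.006,0]},{"dp": [-1.3,-22,0.5],"delta_rot": [0,-0.006,0]},{"dp": [-1.5,-24,0.5],"delta_rot": [0,-0.006,0]},{"dp": [-1.6,-26,0.5],"delta_rot": [0,-0.006,0]},{"dp": [-1.7,-28,0.5],"delta_rot": [0,-0.006,0]},{"dp": [-1.8,-30,0.5],"delta_rot": [0,-0.006,0]}]}}

```text
t: 18.5
ee_pos: [615.1, 219.3, 19.0]
tcp_rot: [0.034, 0.999, -0.001, 0.001]
wrist_force: [0.1, 3.2, -0.1]
width: -0.0
```

```bash
python3 - <<'E'
from h import *
o=arm.get_obs(); print(o["wrist_force"],o["ee_pos"],o["tcp_rot"])
t=arm.camera("top"); blobs(t,28,39,(400,720,-250,290),30)
E
```

```text
[ 0.06875321  3.17916614 -0.14199011] [615.14970489 219.25322853  18.96873752] [ 3.38295084e-02  9.99426869e-01 -6.17436060e-04  1.05654458e-03]
 blob px [ 190  148  106   28 1001] z 35.3 [621.95  40.61 306.47  66.88  85.76]
 blob px [300 167  11  15 133] z 32.7 [ 581.72 -139.6    42.93   27.3    -5.78]
```

{"op": "move_arm", "data": {"commands": [{"dp": [0,-1,0],"delta_rot": [0,0,0]},{"dp": [-0.1,-2,0],"delta_rot": [0,0,0]},{"dp": [-0.2,-3,0],"delta_rot": [0,0,0]},{"dp": [-0.3,-4,0],"delta_rot": [0,0,0]}]}}

```text
t: 18.88
ee_pos: [614.9, 214.8, 19.0]
tcp_rot: [0.034, 0.999, -0.001, 0.001]
wrist_force: [-0.1, 2.0, 0.1]
width: 0.2
```

{"op": "move_arm", "data": {"commands": [{"dp": [0,-0.7,0],"delta_rot": [0,0,0]},{"dp": [-0.1,-1.4,0],"delta_rot": [0,0,0]},{"dp": [-0.2,-2.1,0],"delta_rot": [0,0,0]}]}}

```text
t: 19.13
ee_pos: [614.8, 212.6, 19.0]
tcp_rot: [0.034, 0.999, -0.001, 0.001]
wrist_force: [-0.6, 2.3, 0.1]
width: 0.2
```

{"op": "move_arm", "data": {"commands": [{"dp": [0,-0.5,0],"delta_rot": [0,0,0]},{"dp": [-0.1,-1,0],"delta_rot": [0,0,0]},{"dp": [-0.1,-1.5,0],"delta_rot": [0,0,0]}]}}

```text
t: 19.38
ee_pos: [614.6, 211.0, 18.9]
tcp_rot: [0.034, 0.999, -0.001, 0.001]
wrist_force: [0.5, 2.8, 0.4]
width: -0.0
```

{"op": "move_arm", "data": {"commands": [{"dp": [0,-0.5,0],"delta_rot": [0,0,0]},{"dp": [-0.1,-1,0],"delta_rot": [0,0,0]},{"dp": [-0.1,-1.5,0],"delta_rot": [0,0,0]}]}}

```text
t: 19.63
ee_pos: [614.5, 209.4, 18.9]
tcp_rot: [0.034, 0.999, -0.001, 0.001]
wrist_force: [0.6, 2.5, 0.2]
width: -0.5
```

{"op": "move_arm", "data": {"commands": [{"dp": [0,-0.5,0],"delta_rot": [0,0,0]},{"dp": [-0.1,-1,0],"delta_rot": [0,0,0]},{"dp": [-0.1,-1.5,0],"delta_rot": [0,0,0]}]}}

```text
t: 19.88
ee_pos: [614.5, 207.9, 19.0]
tcp_rot: [0.034, 0.999, -0.001, 0.001]
wrist_force: [0.6, 2.8, 0.0]
width: 0.2
```

{"op": "move_arm", "data": {"commands": [{"dp": [0,-0.5,0],"delta_rot": [0,0,0]},{"dp": [-0.1,-1,0],"delta_rot": [0,0,0]},{"dp": [-0.1,-1.5,0],"delta_rot": [0,0,0]}]}}

```text
t: 20.13
ee_pos: [614.4, 206.3, 19.0]
tcp_rot: [0.034, 0.999, -0.001, 0.001]
wrist_force: [0.7, 2.5, 0.5]
width: 0.1
```

{"op": "move_arm", "data": {"commands": [{"dp": [0,-0.5,0],"delta_rot": [0,0,0]},{"dp": [-0.1,-1,0],"delta_rot": [0,0,0]},{"dp": [-0.1,-1.5,0],"delta_rot": [0,0,0]}]}}

```text
t: 20.38
ee_pos: [614.3, 204.8, 19.0]
tcp_rot: [0.034, 0.999, -0.001, 0.001]
wrist_force: [0.6, 2.5, -0.6]
width: -0.1
```

{"op": "move_arm", "data": {"commands": [{"dp": [0,-0.5,0],"delta_rot": [0,0,0]},{"dp": [-0.1,-1,0],"delta_rot": [0,0,0]},{"dp": [-0.1,-1.5,0],"delta_rot": [0,0,0]}]}}

```text
t: 20.63
ee_pos: [614.2, 204.3, 19.0]
tcp_rot: [0.034, 0.999, 0.0, 0.001]
wrist_force: [-0.2, 7.5, -0.6]
width: -0.0
```

{"op": "move_arm", "data": {"commands": [{"dp": [0,-1,0],"delta_rot": [0,0,0]},{"dp": [0,-1.3,0],"delta_rot": [0,0,0]},{"dp": [0,-1.5,0],"delta_rot": [0,0,0]},{"dp": [0,-1.5,0],"delta_rot": [0,0,0]}]}}

```text
t: 20.97
ee_pos: [614.3, 204.4, 19.0]
tcp_rot: [0.035, 0.999, 0.001, 0.002]
wrist_force: [0.5, 7.2, -1.1]
width: -0.2
```

{"op": "move_arm", "data": {"commands": [{"dp": [0,-1.8,0],"delta_rot": [0,0,0]},{"dp": [0,-2.2,0],"delta_rot": [0,0,0]},{"dp": [0,-2.5,0],"delta_rot": [0,0,0]},{"dp": [0,-2.5,0],"delta_rot": [0,0,0]}]}}

```text
t: 21.3
ee_pos: [614.3, 204.3, 19.1]
tcp_rot: [0.035, 0.999, 0.003, 0.002]
wrist_force: [0.5, 9.4, -0.7]
width: -0.2
```

{"op": "move_arm", "data": {"commands": [{"dp": [0,-2.5,0],"delta_rot": [0,0,0]},{"dp": [0,-2.8,0],"delta_rot": [0,0,0]},{"dp": [0,-2.8,0],"delta_rot": [0,0,0]},{"dp": [0,-2.8,0],"delta_rot": [0,0,0]},{"dp": [0,-2.8,0],"delta_rot": [0,0,0]}]}}

```text
t: 21.72
ee_pos: [614.3, 204.4, 19.2]
tcp_rot: [0.036, 0.999, 0.005, 0.002]
wrist_force: [1.2, 10.4, -1.8]
width: -0.1
```

{"op": "move_arm", "data": {"commands": [{"dp": [0,-3,0],"delta_rot": [-0.003,0,0]},{"dp": [0,-3.2,0],"delta_rot": [-0.006,0,0]},{"dp": [0,-3.2,0],"delta_rot": [-0.006,0,0]},{"dp": [0,-3.2,0],"delta_rot": [-0.006,0,0]},{"dp": [0,-3.2,0],"delta_rot": [-0.006,0,0]},{"dp": [0,-3.2,0],"delta_rot": [-0.006,0,0]},{"dp": [0,-3.2,0],"delta_rot": [-0.006,0,0]},{"dp": [0,-3.2,0],"delta_rot": [-0.006,0,0]}]}}

```text
t: 22.38
ee_pos: [614.4, 204.3, 19.2]
tcp_rot: [0.036, 0.999, 0.005, 0.003]
wrist_force: [-0.1, 10.7, -1.5]
width: -0.1
```

{"op": "move_arm", "data": {"commands": [{"dp": [0,-3.7,0],"delta_rot": [-0.004,0,0]},{"dp": [0,-4,0],"delta_rot": [-0.008,0,0]},{"dp": [0,-4,0],"delta_rot": [-0.008,0,0]},{"dp": [0,-4,0],"delta_rot": [-0.008,0,0]},{"dp": [0,-4,0],"delta_rot": [-0.008,0,0]},{"dp": [0,-4,0],"delta_rot": [-0.008,0,0]},{"dp": [0,-4,0],"delta_rot": [-0.008,0,0]},{"dp": [0,-4,0],"delta_rot": [-0.008,0,0]}]}}

```text
t: 23.05
ee_pos: [614.4, 204.2, 19.2]
tcp_rot: [0.037, 0.999, 0.004, 0.004]
wrist_force: [-0.8, 13.4, -1.4]
width: -0.1
```

Endwise press reached 13.4 N and held. I'll retreat, lift, and view the result from the same kind of spot as before.

{"op": "move_arm", "data": {"commands": [{"dp": [0,8,0],"delta_rot": [0,0,0]},{"dp": [0,30,0],"delta_rot": [0,0,0]},{"dp": [0,32,40],"delta_rot": [0,0,0]},{"dp": [0,32,80],"delta_rot": [0,0,0]},{"dp": [0,32,120],"delta_rot": [0,0,0]},{"dp": [0,32,160],"delta_rot": [-0.008,0,0]},{"dp": [-25,10,178],"delta_rot": [-0.008,0,0]},{"dp": [-50,-30,178],"delta_rot": [-0.008,0,0]},{"dp": [-75,-65,178],"delta_rot": [-0.008,0,0]},{"dp": [-100,-100,178],"delta_rot": [-0.008,0,0]},{"dp": [-120,-130,178],"delta_rot": [-0.008,0,0]},{"dp": [-123,-155,178],"delta_rot": [-0.008,0,0]},{"dp": [-123,-155,178],"delta_rot": [-0.008,0,0]},{"dp": [-123,-155,178],"delta_rot": [-0.008,0,0]}]}}

```text
t: 24.22
ee_pos: [490.8, 47.5, 197.4]
tcp_rot: [0.039, 0.999, -0.001, 0.004]
wrist_force: [0.6, 0.4, 0.9]
width: 0.1
```

```bash
python3 - <<'E'
from h import *
c=arm.camera("wrist"); save(c,"w5.png"); np.savez("w5.npz",**c); I=c["image"]
t=arm.camera("top"); save(t,"top5.png")
print(arm.get_obs()["ee_pos"],arm.get_obs()["wrist_force"])
blobs(c,28,39,(400,720,-250,290),100)
W=world(t);a=world(dict(np.load("top0.npz")))
for n,(u0,u1,v0,v1) in dict(oil=(122,150,160,185),tray=(115,155,203,230),tl=(362,388,180,200)).items():
    print(n,np.abs(t["image"][v0:v1,u0:u1].astype(int)-cv2.imread("pics/top0.png")[v0:v1,u0:u1,::-1]).mean())
E
```

```text
[491.80846791  49.19382444 197.47529384] [-0.66621047 -0.13108071  0.26553376]
 blob px [  87  237  143   46 3671] z 35.4 [593.85 -78.24 161.94  48.68  79.12]
 blob px [ 291  249  105   32 2577] z 35.7 [612.52 131.88 118.71  39.51  85.57]
 blob px [454 316  12  16 110] z 35.4 [711.61 287.    19.56   7.3  -23.65]
oil 4.305714285714286
tray 3.5969135802469134
tl 1.6647435897435898
```

View pics/w5.png

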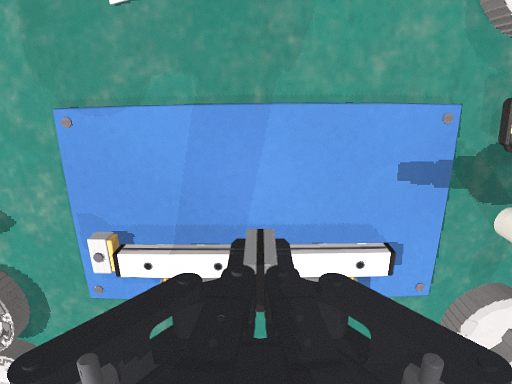

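The bar's right end now meets the brass nose at (117,262), and the bar lies along the rail. I'll repeat the angle check.

```bash
python3 - <<'E'
from h import *
for f in ("w4.npz","w5.npz"):
    c=dict(np.load(f)); I=c["image"]
    K=np.array(c["intrinsics"]);D=np.array(c["dist_coeffs"]);R=np.array(c["R"]);C=-R.T@np.array(c["t"])
    def line(P,z):
        n=cv2.undistortPoints(np.array(P,float).reshape(-1,1,2),K,D).reshape(-1,2)
        r=np.c_[n,np.ones(len(n))]@R; A=(C+r*((z-C[2])/r[:,2])[:,None])[:,:2]
        for _ in range(4):
            p=np.polyfit(A[:,1],A[:,0],1); e=A[:,0]-np.polyval(p,A[:,1]); A=A[abs(e)<=max(2*np.std(e),.2)]
        return p,np.std(e).round(2),len(A)
    def cross(ch,u,v,th,h):
        s=ch[v:v+h,u].astype(float)-th; k=np.where(s[:-1]*s[1:]<=0)[0]
        return v+k[0]+s[k[0]]/(s[k[0]]-s[k[0]+1]) if len(k) else None
    for nm,ch,v,th,h,z,cols in (("plate",2,92,160,22,10,range(70,440)),("front lower",0,236,115,12,10,[*range(130,230),*range(295,385)]),("front top",0,247,220,12,35,[*range(130,230),*range(295,385)])):
        P=[(u,cross(I[...,ch],u,v,th,h)) for u in cols]; P=[p for p in P if p[1]]
        p,s,n=line(P,z); print(f,nm,p[0].round(4),np.polyval(p,50).round(2),s,n)
    print(I[262,100:135].tolist() if f=="w5.npz" else "")
E
```

```text
w4.npz plate 0.0668 427.87 0.12 328
w4.npz front lower 0.0663 589.2 0.15 177
w4.npz front top 0.0685 588.61 0.14 175

w5.npz plate 0.0661 427.8 0.14 361
w5.npz front lower 0.0692 588.82 0.23 177
w5.npz front top 0.0692 588.01 0.09 163
[[229, 226, 228], [232, 230, 231], [250, 249, 249], [251, 250, 250], [250, 249, 250], [249, 248, 248], [249, 248, 248], [251, 249, 250], [243, 241, 243], [199, 193, 200], [143, 124, 101], [255, 248, 153], [255, 246, 153], [255, 223, 130], [35, 36, 46], [46, 45, 49], [42, 43, 44], [30, 25, 31], [230, 222, 222], [255, 255, 255], [255, 255, 255], [255, 255, 255], [255, 255, 255], [255, 255, 255], [255, 255, 255], [255, 255, 255], [255, 255, 255], [255, 255, 255], [255, 255, 255], [255, 255, 255], [255, 255, 255], [255, 255, 255], [255, 255, 255], [255, 255, 255], [255, 255, 255]]
```

The angle relative to the plate changed by about 0.002–0.003 rad, so the right pad may have opened by about 0.5 mm. I'll re-seat the right end gently.

{"op": "move_arm", "data": {"commands": [{"dp": [10,-35,0],"delta_rot": [0,0.006,0.01]},{"dp": [20,-70,0],"delta_rot": [0,0.006,0.01]},{"dp": [30,-100,-10],"delta_rot": [0,0.006,0.01]},{"dp": [40,-106,-50],"delta_rot": [0,0.006,0.01]},{"dp": [44,-106,-90],"delta_rot": [0,0.006,0.01]},{"dp": [46,-106,-130],"delta_rot": [0,0.006,0.01]},{"dp": [48,-106,-165],"delta_rot": [0,0.006,0.01]},{"dp": [48,-106,-179],"delta_rot": [0,0.006,0.01]},{"dp": [55,-106,-179],"delta_rot": [0,0.006,0.01]},{"dp": [62,-106,-179],"delta_rot": [0,0.006,0.01]},{"dp": [68,-106,-179],"delta_rot": [0,0.006,0.01]},{"dp": [73,-106,-179],"delta_rot": [0,0.006,0.01]},{"dp": [75,-106,-179],"delta_rot": [0,0.006,0.01]},{"dp": [75,-106,-179],"delta_rot": [0,0.006,0.01]}]}}

```text
t: 25.48
ee_pos: [569.0, -56.9, 20.3]
tcp_rot: [0.032, 0.999, -0.001, 0.003]
wrist_force: [0.7, 0.2, -0.6]
width: 0.3
```

{"op": "move_arm", "data": {"commands": [{"dp": [0.3,0,-1],"delta_rot": [0,0,0]},{"dp": [0.6,0,-1.5],"delta_rot": [0,0,0]},{"dp": [0.9,0,-1.5],"delta_rot": [0,0,0]}]}}

```text
t: 25.73
ee_pos: [570.0, -57.0, 19.1]
tcp_rot: [0.032, 0.999, -0.001, 0.003]
wrist_force: [-0.1, -0.4, 0.2]
width: 0.1
```

{"op": "move_arm", "data": {"commands": [{"dp": [0.3,0,0],"delta_rot": [0,0,0]},{"dp": [0.6,0,0],"delta_rot": [0,0,0]},{"dp": [0.9,0,0],"delta_rot": [0,0,0]}]}}

```text
t: 25.98
ee_pos: [570.2, -57.0, 19.0]
tcp_rot: [0.032, 0.999, -0.001, 0.002]
wrist_force: [-1.4, -0.6, 1.7]
width: -0.2
```

{"op": "move_arm", "data": {"commands": [{"dp": [0.4,0,0],"delta_rot": [0,0,0]},{"dp": [0.8,0,0],"delta_rot": [0,0,0]},{"dp": [1.2,0,0],"delta_rot": [0,0,0]}]}}

```text
t: 26.23
ee_pos: [570.3, -57.0, 18.7]
tcp_rot: [0.032, 0.999, -0.001, 0.001]
wrist_force: [-2.6, 0.1, 2.5]
width: 0.2
```

{"op": "move_arm", "data": {"commands": [{"dp": [1.8,0,0],"delta_rot": [0,0,0]},{"dp": [2.5,0,0],"delta_rot": [0,0,0]},{"dp": [2.5,0,0],"delta_rot": [0,0,0]},{"dp": [2.5,0,0],"delta_rot": [0,0,0]}]}}

```text
t: 26.57
ee_pos: [570.3, -56.8, 18.2]
tcp_rot: [0.032, 0.999, -0.0, -0.002]
wrist_force: [-6.1, 0.0, 4.1]
width: 0.0
```

{"op": "move_arm", "data": {"commands": [{"dp": [3.2,0,0.4],"delta_rot": [0,-0.006,0]},{"dp": [3.8,0,0.4],"delta_rot": [0,-0.01,0]},{"dp": [3.8,0,0.4],"delta_rot": [0,-0.01,0]},{"dp": [3.8,0,0.4],"delta_rot": [0,-0.01,0]},{"dp": [3.8,0,0.4],"delta_rot": [0,-0.01,0]}]}}

```text
t: 26.98
ee_pos: [570.4, -56.6, 17.7]
tcp_rot: [0.032, 0.999, -0.0, -0.001]
wrist_force: [-8.1, -0.9, 5.1]
width: -0.0
```

{"op": "move_arm", "data": {"commands": [{"dp": [-8,0,1],"delta_rot": [0,0,0]},{"dp": [-35,0,1],"delta_rot": [0,0,0]},{"dp": [-40,0,40],"delta_rot": [0,0,0]},{"dp": [-40,0,80],"delta_rot": [0,0,0]},{"dp": [-40,20,115],"delta_rot": [0,0,0]},{"dp": [-35,60,120],"delta_rot": [0,0,0]},{"dp": [-25,100,120],"delta_rot": [0,0,0]},{"dp": [-10,140,120],"delta_rot": [0,0,0]},{"dp": [5,180,120],"delta_rot": [0,0,0]},{"dp": [20,220,120],"delta_rot": [0,0,0]},{"dp": [30,260,120],"delta_rot": [0,0,0]},{"dp": [42,290,120],"delta_rot": [0,0,0]},{"dp": [45,295,115],"delta_rot": [0,0,0]},{"dp": [45,295,80],"delta_rot": [0,0,0]},{"dp": [45,295,42],"delta_rot": [0,0,0]},{"dp": [44,290,12],"delta_rot": [0,0,0]},{"dp": [43,280,2],"delta_rot": [0,0,0]},{"dp": [43,272,1],"delta_rot": [0,0,0]},{"dp": [43,267,1],"delta_rot": [0,0,0]},{"dp": [43,265,1],"delta_rot": [0,0,0]}]}}

```text
t: 28.65
ee_pos: [615.6, 207.3, 21.0]
tcp_rot: [0.033, 0.999, 0.0, 0.001]
wrist_force: [-0.1, 0.0, 0.1]
width: -0.3
```

{"op": "move_arm", "data": {"commands": [{"dp": [-1,-0.5,-1],"delta_rot": [0,0,0]},{"dp": [-1.5,-1,-2],"delta_rot": [0,0,0]},{"dp": [-1.5,-1.5,-2],"delta_rot": [0,0,0]},{"dp": [-1.5,-2,-2],"delta_rot": [0,0,0]}]}}

```text
t: 28.98
ee_pos: [614.8, 205.6, 20.2]
tcp_rot: [0.033, 0.999, 0.001, 0.002]
wrist_force: [0.0, -0.9, -0.3]
width: 0.0
```

{"op": "move_arm", "data": {"commands": [{"dp": [0,-0.4,0],"delta_rot": [0,0,0]},{"dp": [0,-0.8,0],"delta_rot": [0,0,0]},{"dp": [0,-1.2,0],"delta_rot": [0,0,0]}]}}

```text
t: 29.23
ee_pos: [615.0, 204.7, 20.4]
tcp_rot: [0.032, 0.999, 0.001, 0.002]
wrist_force: [-0.3, 0.1, -0.2]
width: -0.1
```

{"op": "move_arm", "data": {"commands": [{"dp": [0,-0.5,0],"delta_rot": [0,0,0]},{"dp": [0,-1,0],"delta_rot": [0,0,0]},{"dp": [0,-1.3,0],"delta_rot": [0,0,0]}]}}

```text
t: 29.48
ee_pos: [614.9, 204.4, 20.4]
tcp_rot: [0.033, 0.999, 0.002, 0.002]
wrist_force: [-0.4, 4.7, -0.2]
width: -0.1
```

{"op": "move_arm", "data": {"commands": [{"dp": [0,-1.5,0],"delta_rot": [0,0,0]},{"dp": [0,-2,0],"delta_rot": [-0.003,0,0]},{"dp": [0,-2,0],"delta_rot": [-0.003,0,0]},{"dp": [0,-2,0],"delta_rot": [-0.003,0,0]}]}}

```text
t: 29.82
ee_pos: [614.9, 204.3, 20.4]
tcp_rot: [0.033, 0.999, 0.002, 0.003]
wrist_force: [-0.3, 6.5, -1.0]
width: -0.0
```

{"op": "move_arm", "data": {"commands": [{"dp": [0,-2.2,0],"delta_rot": [-0.003,0,0]},{"dp": [0,-2.8,0],"delta_rot": [-0.006,0,0]},{"dp": [0,-2.8,0],"delta_rot": [-0.006,0,0]},{"dp": [0,-2.8,0],"delta_rot": [-0.006,0,0]},{"dp": [0,-2.8,0],"delta_rot": [-0.006,0,0]},{"dp": [0,-2.8,0],"delta_rot": [-0.006,0,0]},{"dp": [0,-2.8,0],"delta_rot": [-0.006,0,0]}]}}

```text
t: 30.4
ee_pos: [615.0, 204.2, 20.4]
tcp_rot: [0.034, 0.999, 0.001, 0.003]
wrist_force: [-0.5, 8.4, -2.0]
width: -0.1
```

{"op": "move_arm", "data": {"commands": [{"dp": [0,8,0],"delta_rot": [0,0,0]},{"dp": [0,30,0],"delta_rot": [0,0,0]},{"dp": [0,32,40],"delta_rot": [0,0,0]},{"dp": [0,32,80],"delta_rot": [0,0,0]},{"dp": [0,32,120],"delta_rot": [0,0,0]},{"dp": [0,32,160],"delta_rot": [-0.008,0,0]},{"dp": [-25,10,178],"delta_rot": [-0.008,0,0]},{"dp": [-50,-30,178],"delta_rot": [-0.008,0,0]},{"dp": [-75,-65,178],"delta_rot": [-0.008,0,0]},{"dp": [-100,-100,178],"delta_rot": [-0.008,0,0]},{"dp": [-120,-130,178],"delta_rot": [-0.008,0,0]},{"dp": [-123,-155,178],"delta_rot": [-0.008,0,0]},{"dp": [-123,-155,178],"delta_rot": [-0.008,0,0]},{"dp": [-123,-155,178],"delta_rot": [-0.008,0,0]},{"dp": [-123,-155,178],"delta_rot": [-0.008,0,0]}]}}

```text
t: 31.65
ee_pos: [492.5, 49.2, 198.7]
tcp_rot: [0.034, 0.999, -0.003, 0.004]
wrist_force: [-0.0, 0.2, -0.6]
width: -0.2
```

```bash
python3 - <<'E'
from h import *
c=arm.camera("wrist"); np.savez("w6.npz",**c); save(c,"w6.png"); print(arm.get_obs()["ee_pos"])
for f in ("w5.npz","w6.npz"):
    c=dict(np.load(f)); I=c["image"]
    K=np.array(c["intrinsics"]);D=np.array(c["dist_coeffs"]);R=np.array(c["R"]);C=-R.T@np.array(c["t"])
    def line(P,z):
        n=cv2.undistortPoints(np.array(P,float).reshape(-1,1,2),K,D).reshape(-1,2)
        r=np.c_[n,np.ones(len(n))]@R; A=(C+r*((z-C[2])/r[:,2])[:,None])[:,:2]
        for _ in range(4):
            p=np.polyfit(A[:,1],A[:,0],1); e=A[:,0]-np.polyval(p,A[:,1]); A=A[abs(e)<=max(2*np.std(e),.2)]
        return p,np.std(e).round(2),len(A)
    def cross(ch,u,v,th,h):
        s=ch[v:v+h,u].astype(float)-th; k=np.where(s[:-1]*s[1:]<=0)[0]
        return v+k[0]+s[k[0]]/(s[k[0]]-s[k[0]+1]) if len(k) else None
    for nm,ch,v,th,h,z,cols in (("plate",2,92,160,22,10,range(70,440)),("front lower",0,236,115,12,10,[*range(130,230),*range(295,385)]),("front top",0,247,220,12,35,[*range(130,230),*range(295,385)])):
        P=[(u,cross(I[...,ch],u,v,th,h)) for u in cols]; P=[p for p in P if p[1]]
        p,s,n=line(P,z); print(f,nm,p[0].round(4),np.polyval(p,50).round(2),s,n)
E
```

```text
[492.64455258  49.71423831 198.65720552]
w5.npz plate 0.0661 427.8 0.14 361
w5.npz front lower 0.0692 588.82 0.23 177
w5.npz front top 0.0692 588.01 0.09 163
w6.npz plate 0.0661 427.9 0.09 343
w6.npz front lower 0.0663 589.07 0.31 186
w6.npz front top 0.0645 588.33 0.16 181
```

View pics/w6.png

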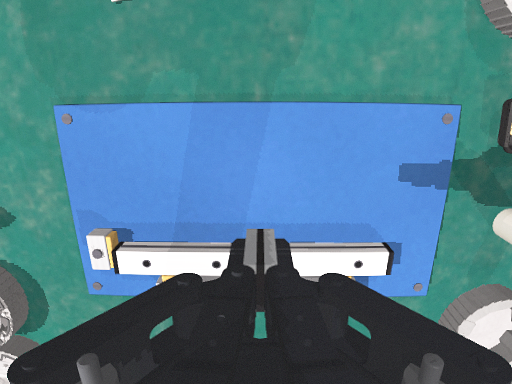

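The bar is parallel to the plate within measurement noise, its right end is on the nose at (117,255), and the robot is clear. Handing in.

```bash
python3 -c "
from workcell import arm
print(arm.sign_off())"
```

```text
the job is handed in; nothing more can be done
None
```

The bar is located in the jig, against both brass pads and the end stop, and the job is handed in. I finished at about 32 s of the 72 s allowed, and the robot was clear of everything.

**Order of work**
1. I pushed the bar up parallel to the rail with the jaws half open.
2. With the fingers shut, I pressed the left end onto its pad (about 10.5 N at the wrist), then the right end (about 10.5 N).
3. I pushed the bar endwise onto the stop (about 10.5 N, ending at 13.4 N). The highest force I read was 13.4 N. Forces are reported only at the end of each move, so brief peaks between readings would not show.

**A check that disagreed:** after the end push, the wrist picture showed the bar turned about 0.003 rad from the plate. That could mean a gap of about 0.5 mm at the right pad. I pressed the right end again (8 N) and then the end stop (8 N). Both touched within about 0.3 mm of where they had before.

**Last checks**
- **Alignment:** the bar's slope is 0.0645–0.0663 against the plate's 0.0661, so it is flush to about 0.3 mm, the limit of this measurement.
- **End stop:** the bar's right end meets the stop's brass nose in the picture.
- **Other items:** the two bottles and the tray looked unchanged in the top view, compared before the re-seating and not again after it.

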